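Unlock the press-and-turn cap of a concentrate bottle

TASK

Unlock the child-resistant cap of the concentrate bottle that is clamped to the steel counter, so that the fogger can be filled: press the winged cap down, turn it anticlockwise (seen from above) past its ratchet to the end of its turn, then let it spring up and leave it raised and unlocked. Leave the plain bottle, the steel cup and the filter canister standing where they are.

Things in the scene. Friction and masses are not known exactly. Their poses are not given: they have to be found in the camera images.
- bottle: Grey plastic bottle, 84 mm in diameter, shoulder at 115 mm, fixed to the counter by a round dark steel foot plate (120 mm across, 4 mm thick) and a steel clamp band with two lugs, 46 mm high at most; it does not move. It is the bottle with the winged white cap. Origin: centre of the foot plate's underside, on the counter; z up, along the cap's axis.
- cap_top (a point): Centre of the white cap's flat top, 175 mm above the counter while locked; moves and turns with the cap. The cap is 60 mm across and 28 mm deep below this point. On its flat top stands a wing: an upright bar through the centre, 48 mm long (this frame's x), 12 mm thick (y), 18 mm high (z, up). Fingertips fit on the flat top on either side of the wing.
- cap_press (a joint): Height of the cap, m, positive down: 0 locked, 0.010 at the bottom stop, -0.006 sprung up (unlocked, upper stop). A spring always pushes it up: 4.5 N at 0, 9.5 N at 0.010, 1.5 N at -0.006. The ratchet tooth is 5 mm deep: it is passed only when pressed by more than 0.005; 0.0075 is a good depth to turn at.
- cap_turn (a joint): Turn of the cap, rad, positive anticlockwise from above. Starts at 0 to 0.2. Unpressed, the tooth stops it at about 0.3. Pressed, it passes under the tooth and is free to spring up from about 1.08; end stop at 1.35. Let go beyond 1.1, it springs up to cap_press -0.006 and cannot turn back below about 1.05. Turning takes about 0.05 N m.
- plain_bottle: Loose grey bottle 76 mm in diameter, 165 mm tall with a smooth round white screw cap and no wing, a bystander. Origin: centre of its underside.
- cup: Loose open steel measuring cup, 72 mm across the rim, 80 mm tall, a bystander. Origin: centre of its underside.
- filter: Loose grey respirator filter canister, a squat disc 80 mm across with a narrower neck, 52 mm tall, a bystander. Origin: centre of its underside.

How it is judged:
By the outcome, as a careful person would: the job done as asked, in the order asked, and still so for the second after the job is handed in, with the robot touching nothing.
It also fails if it takes over 34 s, if anything falls off the work surface, if the arm or the gripper's body presses on something with over 40 N, if the wrist force passes 120 N, or if a joint passes its speed limit or range.

ROBOT

A 6-joint arm with a two-finger parallel gripper is mounted at the origin on the work surface. World frame = base frame: x ahead of the robot, y to its left, z up, the work surface at z = 0. Lengths are in mm, angles in degrees, forces in N, time in s.
With the tool pointing down it reaches from about 350 to 850 mm from the base axis. Payload 8.1 kg.
Tool frame: the origin (TCP) lies at the centre of the arm's flange, where the gripper is bolted on; the fingertips stand 173 mm ahead of it and the grasp point (between the pads) lies 155 mm ahead of it; z points along the fingers, y is the line along which they close (so a half turn about z gives the same grasp; the last joint's range is limited). The gripper opens to 85 mm and grips with 20 to 120 N. Pads are 22 mm wide; open, the fingers measure 114 mm over their backs; the gripper's body (76 mm by 85 mm) begins 54 mm behind the grasp point. The pads swing forward as they close: fully open they stand 13 mm farther back than shut.
Start: joints at [-69.294, 7.471, 85.268, -0, 87.261, -4.893], TCP at [259.269, -541.097, 404.692] pointing down, gripper open.
Joint ranges: [-169.43, 169.43], [-51.17, 129.36], [1.28, 143.12], [-76.62, 256.62], [0, 156.53], [-152.29, 152.29]. Speed limits (degrees/s): [136.94, 136.94, 159.86, 180, 180, 180].

INTERFACE

Orientations are given as [roll, pitch, yaw] about the fixed x, y, z axes, in that order (R = Rz(yaw) Ry(pitch) Rx(roll)).
In Python, from bench import * gives the robot as it stands.
- The arm moves only by the shell command python3 -m jog 'ROWS' [FORCE]. ROWS is text: rows parted by semicolons, each of 7 numbers parted by spaces: the shift along the tool's x, y, z scaled (see below), then the turn, a rotation vector about the tool's x, y, z scaled (see below), then the closure, from -1 (fully open) to 1 (shut). In form: tx ty tz wx wy wz hand; .... A call has 1 to 5 rows; each row shifts and turns the commanded pose from where the row before left it, along the tool's axes as they then stand; what a row does not reach is not made up. The controller multiplies each number of a shift by 0.1 m and each number of a turn by 60 degrees. A row lasts 1/8 s, in which the tool goes at most 62.5 mm and 10.7 degrees, less where a joint would pass 70% of its speed; a pose out of reach is approached as far as the arm can. A call with a number of a shift or a turn outside -1 to 1 is refused whole. A call with a gripper value outside its range is refused whole. The fingers move at their own pace and stop on an object; FORCE is the grip in N (left out, the last holds). Time passes only in rows, so rows that do not move let the fingers close. It gives the time, the measured TCP pose, the force, the opening and the grip force at its end, in the units of the state.
- sense(): the state, without advancing time (a new reading comes with each control period).
- snapshot(name): name is "scene" or "top" or "wrist"; returns a dict with "img" (420x560x3 uint8, red, green, blue), "fx", "fy", "cx", "cy" (pixels), "extrinsics" (4x4, takes a point from camera to world coordinates). Camera axes: x right, y down, z forward; pixel columns grow to the right and rows downward; lengths in mm; the calibration is good to about 2 mm. A picture is of the moment at which its call begins. There is no depth.
- hand_in(): hands the job in; it is judged then, once.
The state is a dict: "time": time; "joint_pos": joint angles; "qd": joint speeds; "joint_efforts": joint torques, N m; "tool_pos": TCP position; "tcp_rot": TCP orientation; "ft_force": force on the tool from outside, world axes, zero at the start; "wrist_torque": the same for the moment, N m; "finger_gap": finger opening in mm; "grip_force": force on a finger pad.
Only numpy, scipy, OpenCV 4.12 (cv2) and the standard library are available. Lean on these libraries where they do the work, as an engineer would, in place of code of your own. Each camera call takes 0.05 s, during which the arm holds its last target. There are 200 camera calls.

## Working session

There is one attempt and no reset: what is moved stays moved. The work goes in short steps, Python scripts to look and compute and a shell command to move; the robot and the scene stay as the last step left them, time stands still between calls to the robot, and variables do not carry over. Pictures are saved under pics/ and viewed, at most 10 in all, crops included, and the job is handed in when it is done.

```bash
mkdir -p pics
python3 - <<'E'
from bench import *
import cv2
s=sense();print({k:s[k] for k in('time','tool_pos','tcp_rot','finger_gap','ft_force')})
for n in("scene","top"):
    d=snapshot(n);cv2.imwrite(f"pics/{n}0.png",d["img"][:,:,::-1]);print(n,d["fx"],d["cx"],d["cy"],d["extrinsics"])
E
```

```text
{'time': 0.0, 'tool_pos': array([ 259.16105283, -540.87934735,  403.62715642]), 'tcp_rot': array([-1.79892152e+02, -8.40486489e-03,  2.55971341e+01]), 'finger_gap': 85.2133808203612, 'ft_force': array([ 0.17335994, -0.83572177, -0.05158775])}
scene 385.3002922124633 277.15648187174514 208.88026375720546 [[ 1.09937910e-01  7.61027953e-01 -6.39335679e-01  9.99426774e+02]
 [ 9.93938000e-01 -8.35591818e-02  7.14500927e-02 -4.86658963e+01]
 [ 9.53151536e-04 -6.43315100e-01 -7.65600923e-01  6.26859951e+02]
 [ 0.00000000e+00  0.00000000e+00  0.00000000e+00  1.00000000e+00]]
top 399.6353119244773 281.3964589290018 208.08397619016844 [[ 7.83376106e-03 -9.97385889e-01  7.18332869e-02  4.93150551e+02]
 [-9.99915676e-01 -7.06906162e-03  1.08935316e-02  1.04369285e+01]
 [-1.03572607e-02 -7.19125669e-02 -9.97357163e-01  9.64808205e+02]
 [ 0.00000000e+00  0.00000000e+00  0.00000000e+00  1.00000000e+00]]
```

View pics/scene0.png

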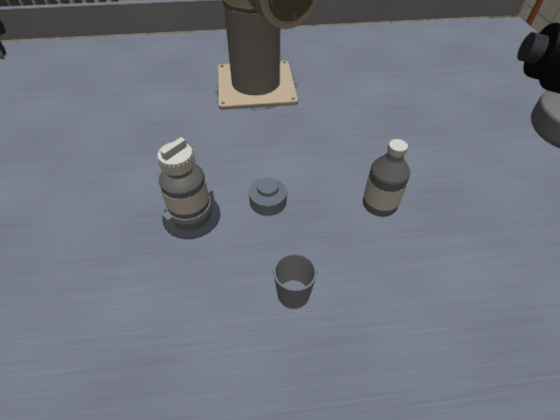

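View pics/top0.png

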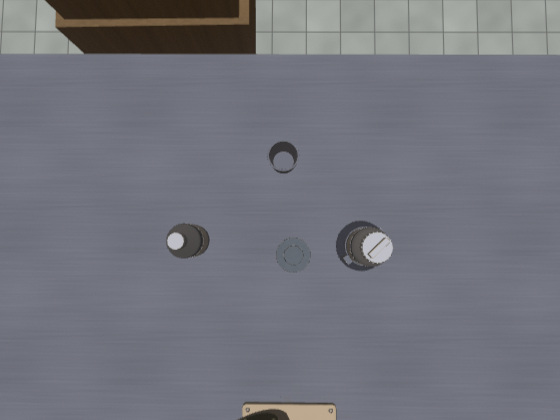

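The scene view shows the winged cap at about (177,153). In the top view it is at (377,248), with its wing running from (369,256) to (386,239). The plain bottle, filter and cup are well away from it. Next I'll measure the cap precisely.

```bash
cat > h.py <<'E'
import numpy as np
def ray(d,u,v,z):
    E=d["extrinsics"];r=E[:3,:3]@np.array([(u-d["cx"])/d["fx"],(v-d["cy"])/d["fy"],1]);return E[:3,3]+r*(z-E[2,3])/r[2]
E
python3 - <<'E'
from bench import *
from h import *
import cv2
d=snapshot("top");g=cv2.cvtColor(d["img"],cv2.COLOR_RGB2GRAY)
m=(g>150).astype(np.uint8);m[:, :340]=0;m[:,410:]=0;m[:220]=0;m[280:]=0
c=np.vstack(cv2.findContours(m,0,2)[0]);(u,v),r=cv2.minEnclosingCircle(c);print(u,v,r,ray(d,u,v,175),ray(d,u,v,170),'diam',np.linalg.norm(ray(d,u+r,v,175)-ray(d,u-r,v,175)))
a=cv2.resize(d["img"][225:275,350:410],None,fx=8,fy=8,interpolation=2)
s=snapshot("scene");b=cv2.resize(s["img"][130:180,145:205],None,fx=8,fy=8,interpolation=2)
cv2.imwrite("pics/crop1.png",np.vstack([a,b])[:800:,:,::-1][:,:] if 0 else cv2.resize(np.hstack([a,b]),(800,333))[:,:,::-1])
E
```

```text
376.6739196777344 247.5 15.528742790222168 [ 473.79892365 -168.55456572  175.        ] [ 473.67641525 -169.68769838  170.        ] diam 60.81161088888967
```

View pics/crop1.png

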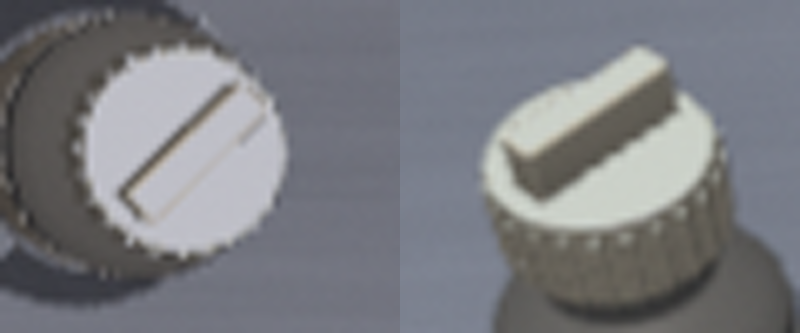

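Cap centre is about (474,-169) and the measured diameter of 60.8 mm fits the given 60. The wing points along yaw ≈ -46°. Now moving above it.

```bash
python3 -m jog '0.5 -0.34 0 0 0 0 -1; 0.5 -0.34 0 0 0 0 -1; 0.5 -0.34 0 0 0 0 -1; 0.5 -0.34 0 0 0 0 -1; 0.5 -0.34 0 0 0 0 -1'; python3 -m jog '0 0 0 0 0 0.17 -1; 0 0 0 0 0 0.17 -1; 0 0 0 0 0 0.17 -1; 0 0 0 0 0 0.17 -1; 0 0 0 0 0 0.17 -1'
python3 - <<'E'
from bench import *
from h import *
d=snapshot("top")
P=[ray(d,350+x/6.667,225+y/6.667,193) for x,y in((127,193),(238,88),(268,112),(152,222))]
print(np.round(P,1),np.mean(P,0),[np.degrees(np.arctan2(*(b-a)[1::-1])) for a,b in((P[0],P[1]),(P[3],P[2]))])
d=snapshot("scene")
P=[ray(d,145+(x-400)/6.667,130+y/6.667,193) for x,y in((502,142),(642,45),(668,70),(535,162))]
print(np.round(P,1),np.mean(P,0),[np.degrees(np.arctan2(*(b-a)[1::-1])) for a,b in((P[0],P[1]),(P[3],P[2]))])
print(sense()["tool_pos"],sense()["tcp_rot"])
E
```

```text
time: 0.82
tool_pos: [411.8, -278.0, 404.7]
tcp_rot: [180.0, -0.0, 25.6]
ft_force: [0.3, -0.4, -0.2]
finger_gap: 84.9
grip_force: 0.0
time: 1.45
tool_pos: [411.2, -279.7, 404.5]
tcp_rot: [-180.0, 0.0, -25.7]
ft_force: [0.3, -0.3, -0.4]
finger_gap: 85.3
grip_force: 0.0
[[ 461.8 -149.8  193. ]
 [ 492.2 -181.9  193. ]
 [ 485.3 -190.5  193. ]
 [ 453.6 -156.9  193. ]] [ 473.23152511 -169.76780602  193.        ] [np.float64(-46.648327829846465), np.float64(-46.61275978097575)]
[[ 490.  -189.6  193. ]
 [ 455.5 -156.3  193. ]
 [ 466.4 -149.2  193. ]
 [ 498.5 -180.7  193. ]] [ 477.58672225 -168.95274952  193.        ] [np.float64(136.08663616457204), np.float64(135.4777205432943)]
[ 411.21931804 -279.6977534   404.51742678] [-1.79993887e+02  1.77928517e-02 -2.55320972e+01]
```

```bash
python3 -m jog '0 0 0 0 0 0.165 -1; 0 0 0 0 0 0.165 -1; -0.11 -0.4 0 0 0 0 0; -0.11 -0.4 0 0 0 0 0; -0.12 -0.42 0 0 0 0 0'; python3 -m jog '0 0 0 0 0 0 0; 0 0 0 0 0 0 0.2'
python3 - <<'E'
from bench import *
import cv2
d=snapshot("wrist");cv2.imwrite("pics/w1.png",d["img"][:,:,::-1]);print(d["fx"],d["cx"],d["cy"],d["extrinsics"].round(2))
s=sense();print(s["tool_pos"],s["tcp_rot"],s["finger_gap"],s["joint_pos"])
E
```

```text
time: 2.17
tool_pos: [474.3, -168.7, 404.7]
tcp_rot: [180.0, -0.0, -45.0]
ft_force: [0.1, -0.7, 0.5]
finger_gap: 42.8
grip_force: 0.0
time: 2.42
tool_pos: [473.8, -169.8, 404.6]
tcp_rot: [180.0, 0.0, -45.0]
ft_force: [0.1, 0.0, 0.9]
finger_gap: 33.7
grip_force: 0.0
314.4048904733418 282.12327277040197 207.28522928453984 [[-7.1000e-01 -6.8000e-01 -2.0000e-01  5.2520e+02]
 [-7.1000e-01  6.8000e-01  2.0000e-01 -2.2160e+02]
 [-0.0000e+00  2.9000e-01 -9.6000e-01  3.7372e+02]
 [ 0.0000e+00  0.0000e+00  0.0000e+00  1.0000e+00]]
[ 473.58662874 -170.25673985  404.59868011] [ 1.79973225e+02  3.58070313e-03 -4.51100749e+01] 34.402126355974495 [-2.56037442e+01 -7.64988026e+00  1.00382811e+02 -2.40695789e-02
  8.72793848e+01  1.09507475e+02]
```

View pics/w1.png

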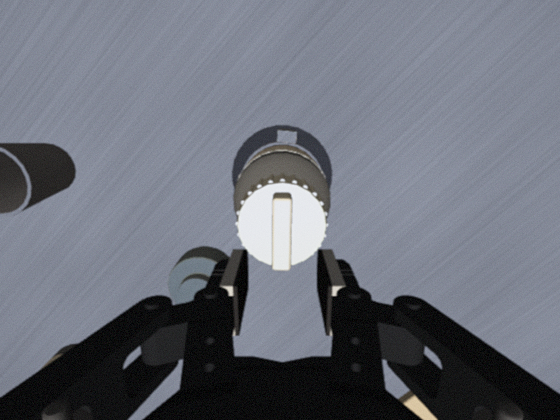

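The wrist view shows the wing upright at columns 272–291, centred at (282,232), midway between the fingers (233 and 330). The cap disc is centred at (282,224), about 3 mm farther along tool x. I'll correct for that, descend and grip the wing.

```bash
python3 -m jog '0.03 0 0.2 0 0 0 0.2; 0 0 0.2 0 0 0 0.2; 0 0 0.11 0 0 0 0.2; 0 0 0 0 0 0 0.2' 30; python3 -m jog '0 0 0 0 0 0 0.6; 0 0 0 0 0 0 0.8; 0 0 0 0 0 0 1; 0 0 0 0 0 0 1; 0 0 0 0 0 0 1' 30
```

```text
time: 2.98
tool_pos: [475.4, -172.3, 352.9]
tcp_rot: [180.0, 0.1, -45.2]
ft_force: [0.1, 1.1, -0.3]
finger_gap: 33.8
grip_force: 0.0
time: 3.6
tool_pos: [476.3, -171.9, 354.4]
tcp_rot: [-180.0, -0.1, -45.2]
ft_force: [0.7, -0.5, 3.0]
finger_gap: 11.0
grip_force: 34.5
```

```bash
python3 -m jog '0 0 0.03 0 0 0 1; 0 0 0.03 0 0 0 1; 0 0 0 0 0 0 1'; python3 -c "
from bench import *
import numpy as np
print(np.mean([sense()['ft_force'] for _ in range(10)],0),np.mean([sense()['tool_pos'] for _ in range(10)],0),sense()['wrist_torque'])"; python3 -m jog '0 0 0.02 0 0 0 1; 0 0 0 0 0 0 1; 0 0 0 0 0 0 1'
```

```text
time: 3.98
tool_pos: [476.3, -171.9, 348.1]
tcp_rot: [-180.0, -0.1, -45.2]
ft_force: [0.3, -1.0, 6.0]
finger_gap: 11.2
grip_force: 34.9
[ 0.25837733 -0.97803706  6.04001766] [ 476.27638212 -171.94873478  348.12268383] [-0.19063937 -0.12315959 -0.05479856]
time: 4.35
tool_pos: [476.3, -172.0, 346.5]
tcp_rot: [-180.0, -0.1, -45.2]
ft_force: [0.1, -0.2, 7.0]
finger_gap: 11.2
grip_force: 35.0
```

```bash
for i in 1; do python3 -m jog '0 0 0.01 0 0 0 1; 0 0 0 0 0 0 1'; done; python3 -m jog '0 0 0.01 0 0 0 1; 0 0 0 0 0 0 1';  python3 -m jog '0 0 0.01 0 0 0 1; 0 0 0 0 0 0 1'
```

```text
time: 4.6
tool_pos: [476.3, -172.0, 345.5]
tcp_rot: [-180.0, -0.1, -45.2]
ft_force: [0.3, -1.3, 8.6]
finger_gap: 11.0
grip_force: 35.1
time: 4.85
tool_pos: [476.3, -172.0, 344.6]
tcp_rot: [-180.0, -0.1, -45.2]
ft_force: [0.7, -0.4, 8.1]
finger_gap: 11.1
grip_force: 35.1
time: 5.1
tool_pos: [476.4, -172.0, 344.1]
tcp_rot: [-180.0, -0.1, -45.2]
ft_force: [-2.2, -0.0, 11.2]
finger_gap: 11.0
grip_force: 35.5
```

The bottom stop is at z≈344.3. Backing off 2 mm, then turning anticlockwise (negative about tool z).

```bash
python3 -m jog '0 0 -0.02 0 0 0 1; 0 0 0 0 0 0 1'; python3 -m jog '0 0 0 0 0 -0.15 1; 0 0 0 0 0 -0.15 1; 0 0 0 0 0 0 1'; python3 -c "
from bench import *
print(sense()['wrist_torque'])"; python3 -m jog '0 0 0 0 0 -0.15 1; 0 0 0 0 0 -0.15 1; 0 0 0 0 0 -0.15 1; 0 0 0 0 0 -0.15 1; 0 0 0 0 0 0 1';  python3 -c "
from bench import *
print(sense()['wrist_torque'])"
```

```text
time: 5.35
tool_pos: [476.3, -171.9, 345.7]
tcp_rot: [-180.0, -0.1, -45.2]
ft_force: [-0.6, 0.0, 7.4]
finger_gap: 10.8
grip_force: 35.1
time: 5.72
tool_pos: [476.5, -171.6, 345.6]
tcp_rot: [-179.9, -0.1, -27.0]
ft_force: [1.7, 2.2, 7.6]
finger_gap: 10.7
grip_force: 35.1
[ 0.3057202  -0.23838566 -0.00569739]
time: 6.35
tool_pos: [476.7, -170.8, 345.5]
tcp_rot: [-179.9, -0.2, 9.0]
ft_force: [3.4, 7.0, 9.0]
finger_gap: 10.9
grip_force: 35.1
[ 1.20597141 -0.46570381 -0.02210791]
```

```bash
t(){ python3 -c "
from bench import *
print(sense()['wrist_torque'])"; }
python3 -m jog '0 -0.01 0 0 0 -0.05 1; 0 0 0 0 0 -0.05 1;0 0 0 0 0 -0.05 1; 0 0 0 0 0 0 1';t;python3 -m jog '0 0 0 0 0 -0.06 1; 0 0 0 0 0 0 1';t;python3 -m jog '0 0 0 0 0 -0.05 1; 0 0 0 0 0 0 1';t
```

```text
time: 6.85
tool_pos: [476.5, -170.0, 345.6]
tcp_rot: [-180.0, -0.2, 17.9]
ft_force: [2.4, 4.7, 7.8]
finger_gap: 11.0
grip_force: 35.1
[ 0.9695141  -0.46944572  0.02571247]
time: 7.1
tool_pos: [476.5, -170.0, 345.5]
tcp_rot: [-180.0, -0.2, 21.5]
ft_force: [1.9, 5.8, 7.2]
finger_gap: 10.9
grip_force: 35.1
[ 0.9722446  -0.4502057  -0.02403128]
time: 7.35
tool_pos: [476.5, -169.9, 345.5]
tcp_rot: [-180.0, -0.2, 24.5]
ft_force: [2.1, 5.7, 9.2]
finger_gap: 10.9
grip_force: 35.1
[ 1.02970807 -0.39361993  0.03789187]
```

```bash
t(){ python3 -c "
from bench import *
print(sense()['wrist_torque'][2])"; }
python3 -m jog '0 0 0 0 0 -0.04 1; 0 0 0 0 0 0 1';t;python3 -m jog '0 0 0 0 0 -0.03 1; 0 0 0 0 0 0 1';t;python3 -m jog '0 0 0 0 0 -0.02 1; 0 0 0 0 0 0 1';t
```

```text
time: 7.6
tool_pos: [476.5, -169.9, 345.4]
tcp_rot: [-180.0, -0.2, 26.9]
ft_force: [1.8, 6.1, 8.9]
finger_gap: 11.0
grip_force: 35.1
-0.0924426120426982
time: 7.85
tool_pos: [476.4, -169.9, 345.4]
tcp_rot: [-180.0, -0.2, 28.6]
ft_force: [1.7, 6.7, 7.7]
finger_gap: 10.8
grip_force: 39.0
-0.6318724407507219
time: 8.1
tool_pos: [476.4, -169.9, 345.4]
tcp_rot: [-180.0, -0.2, 29.8]
ft_force: [2.3, 6.8, 7.6]
finger_gap: 11.1
grip_force: 44.6
-0.8916479472427837
```

The end stop shows clearly as -0.9 N m of torque. I'll ease back slightly, open the fingers and lift.

```bash
python3 -m jog '0 0 0 0 0 0.04 1; 0 0 0 0 0 0 1; 0 0 0 0 0 0 0.3; 0 0 0 0 0 0 0.3; 0 0 0 0 0 0 0.3'; python3 -m jog '0 0 -0.1 0 0 0 0.3; 0 0 -0.1 0 0 0 0.2; 0 0 -0.2 0 0 0 0.2; 0 0 -0.3 0 0 0 0.2; 0 0 0 0 0 0 0.2'
python3 - <<'E'
from bench import *
import cv2,numpy as np
d=snapshot("wrist")["img"]; s=snapshot("scene")["img"][100:240,110:300]
cv2.imwrite("pics/w2.png",cv2.resize(np.hstack([cv2.resize(s,(570,420)),d]),(800,300))[:,:,::-1])
E
```

```text
time: 8.72
tool_pos: [476.0, -170.7, 345.0]
tcp_rot: [180.0, -0.0, 27.4]
ft_force: [0.7, -0.3, 5.5]
finger_gap: 30.0
grip_force: 2.8
time: 9.35
tool_pos: [476.3, -171.0, 417.7]
tcp_rot: [179.8, -0.1, 27.4]
ft_force: [-0.0, -0.6, 0.6]
finger_gap: 33.9
grip_force: 0.0
```

View pics/w2.png

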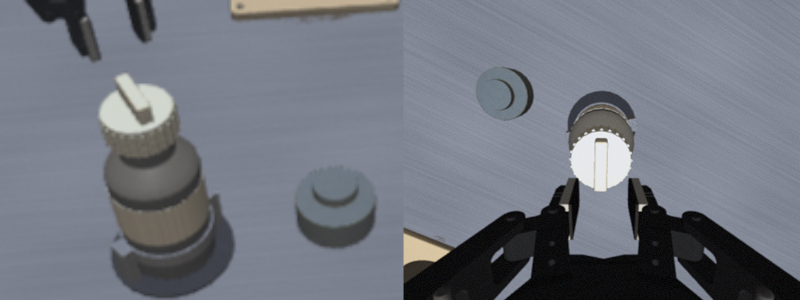

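The scene crop shows the wing turned about 72°, more dark neck visible under the cap, and the fingers clear. In the wrist crop the wing is vertical at about (600,163), aligned with the tool. One check of the cap's height before handing in.

Run:
```python
from bench import *
import cv2,numpy as np
d=snapshot("scene");E=np.linalg.inv(d["extrinsics"])
old=cv2.imread("pics/scene0.png")[:,:,::-1]
for im in(old,d["img"]):
    g=cv2.cvtColor(im,cv2.COLOR_RGB2GRAY)[125:185,140:215];m=(g>165).astype(np.uint8)
    x,y,w,h=cv2.boundingRect(m);print(x+140,y+125,w,h,'bottom edge',y+125+h)
for z in(165,175,181):
    p=E[:3]@[475,-171,z,1];print(z,p[:2]/p[2]*d["fx"]+[d["cx"],d["cy"]])
print(sense()["time"])
```

```text
158 137 34 27 bottom edge 164
157 134 35 28 bottom edge 162
165 [175.36412255 156.89852925]
175 [174.21071858 152.62088257]
181 [173.50598369 150.00722171]
9.5
```

```bash
python3 -c "
from bench import *
print(hand_in())"
```

```text
the job is handed in; nothing more can be done
None
```

The cap is unlocked and the job handed in at about 9.5 s: I pressed it down, turned it anticlockwise to its end stop and let it spring up about 6 mm (seen in the scene camera); the arm is clear and never went near the other three objects.

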